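Half open the inlet, then hold the spring lever for a flow check

TASK

A water meter is clamped in the test rig for a flow check. Turn the red handle of the inlet valve to half open (over the green mark, 45 degrees from shut) and let go of it, then press the black pad of the spring-return outlet lever down with the fingers until the lever stands in the green field of its scale, never down to its bottom stop, and keep it there for at least three seconds. The program finishes while still holding the lever down in the green; leave the loose things round the rig where they are.

Things in the scene. Friction and masses are not known exactly. Their poses are not given: they have to be found in the camera images.
- test_rig: Fixed test rig: grey plate 120 x 400 x 12 mm on a low stand, its top 72 mm above the bench. Origin at bench height under the plate's centre; its y runs along the pipe line (inlet valve at y = -150 mm, a water meter 110 mm high with a blue lid in the middle, its top 182 mm above the bench, outlet lever pivot at y = +150 mm), x across, z up. It stands at various places and yaws, never tilted.
- inlet_valve (a joint): Angle of the inlet valve's red handle about its vertical axis, rad. 0 = shut: the handle points along the rig's -x (towards the robot); it grows anticlockwise seen from above; 0.785 = half open (handle over the green mark on the white disc); 1.571 = fully open: the handle points along the rig's -y. It starts between 0 and 0.45, turns against light friction (about 0.12 N m) and stays where it is left.
- valve_axis (a point): Point on the turning axis of the inlet valve, at the mid height of the handle (177 mm above the bench). Its axes turn with the handle: the handle lies along its -x, z is up.
- valve_grip (a point): Centre of the red grip of the valve handle, 83 mm from the valve's axis. The red grip is 58 mm long, 16 mm wide and 14 mm high, free above, beside and below (the plate lies about 98 mm below its underside). Axes as for valve_axis. The white disc under the handle has a radius of 50 mm about the axis, its top 160 mm above the bench.
- hold_lever (a joint): Travel of the spring-return outlet lever, rad. 0 = released (arm tilted up 0.33); grows as the pad goes down; 0.33 = middle of the green field, the arm level; green field 0.24 to 0.42; red below it; 0.66 = bottom stop. The spring brings it back when let go: about 4 N at the pad at rest, 8 N in the green, 12 N at the bottom.
- lever_pivot (a point): Pivot of the outlet lever, fixed to the rig, 160 mm above the bench; the lever swings about the rig's x axis and reaches out along the rig's +y. Axes are the rig's. The upright scale plate (white, green, red) stands 21 mm behind it at +x and ends 84 mm from the pivot.
- pad_top (a point): Middle of the top face of the black ribbed pad at the lever's end: the place to press. The pad is 44 mm (x) by 36 mm (y, along the arm), 12 mm thick; this point lies 110 mm along the arm from the pivot and 8 mm above the arm's centre line: 203 mm above the bench when released, 168 mm in the middle of the green; over that travel it goes down 35 mm and outwards (along the rig's y) by 9 mm. y along the arm outwards, z out of the pad's top face.
- paste_can: Bystander, loose: grey-white can with a red band, 67 mm wide, 72 mm high. Origin at the centre of its underside.
- union_nut_0: Bystander, loose: brass union nut 36 x 41 x 24 mm. Origin at the centre of its underside.
- register_0: Bystander, loose: round black meter register, 67 mm wide, 48 mm high. Origin at the centre of its underside.
- register_2: Bystander, loose: round black meter register, 67 mm wide, 48 mm high. Origin at the centre of its underside.
- strainer_0: Bystander, loose: white slotted strainer, 32 mm wide, 38 mm high. Origin at the centre of its underside.
- tape_roll: Bystander, loose: small roll of black tape lying flat, 58 mm wide, 19 mm high. Origin at the centre of its underside.
- spanner: Bystander, loose: flat open-ended spanner 203 mm long (along its y), 50 mm wide, 8 mm thick. Origin at the centre of its underside.

How it is judged (in metres and radians):
On the way, in this order (a step that is already met when the one before it is completed fails the run):
1. The inlet valve is set half open and let go while the outlet lever is still released (value of joint inlet_valve between 0.655 and 0.915 rad and value of joint hold_lever below 0.08 rad and contact force between the fingers and inlet_valve below 0.5 N), for 0.4 s.
2. The lever is held in the green by the fingers for three seconds, the valve half open and let go (value of joint inlet_valve between 0.655 and 0.915 rad and value of joint hold_lever between 0.22 and 0.44 rad and contact force between the fingers and hold_lever above 2 N and contact force between the fingers and inlet_valve below 0.5 N), for 2.9 s.
At the end, for the whole second after the job is handed in: The inlet valve stands half open (0.785 rad within 0.13) and let go, and the fingers still press the lever (more than 2 N), keeping the lever still in the green field (0.33 rad within 0.11) (all of step 2 and velocity of joint hold_lever between -0.1 and 0.1 rad/s); the arm keeps its last pose, push and grip.
It fails at once if the lever is pressed down to its bottom stop (value of joint hold_lever above 0.6 rad).
It fails at once if a loose thing round the rig is knocked out of its place (moved 25 mm) (distance of any of paste_can, union_nut_0, register_0, register_2, strainer_0, tape_roll, spanner from where it was at the start of the episode above 0.025 m).
It also fails if it takes over 46 s, if anything falls off the work surface, if the arm or the gripper's body presses on something with over 40 N, if the wrist force passes 120 N, or if a joint passes its speed limit or range.

ROBOT

A 6-joint arm with a two-finger parallel gripper is mounted at the origin on the work surface; the furniture and walls round the work are solid. World frame = base frame: x ahead of the robot, y to its left, z up, the work surface at z = 0. Lengths are in mm, angles in rad, forces in N, time in s.
With the tool pointing down it reaches from about 350 to 875 mm from the base axis. Payload 4.2 kg.
Tool frame: the origin (TCP) lies at the very end of the fingers, on their centre line; the grasp point (between the pads) lies 19 mm behind it; z points along the fingers, y is the direction in which the jaws open and shut (so a half turn about z gives the same grasp; the last joint's range is limited). The gripper opens to 85 mm and grips with 20 to 120 N. Pads are 22 mm wide; open, the fingers measure 114 mm over their backs; the gripper's body (76 mm by 85 mm) begins 54 mm behind the grasp point. The pads swing forward as they close: fully open they stand 13 mm farther back than shut.
Start: joints at [-1.005, 0.385, 0.008, 0, -1.194, -0.259], TCP at [188.772, -595.789, 231.312] pointing down, gripper open.
Joint ranges: [-3.14, 3.14], [-1.21, 2.06], [-1.07, 1.41], [-3.16, 2.05], [-2.99, -0.16], [-3.1, 3.1]. Speed limits (rad/s): [2.79, 2.79, 3.14, 3.14, 3.14, 3.14].

INTERFACE

Orientations are given as a unit quaternion [x, y, z, w].
In Python, from bench import telemetry, eyes, arm gives the robot as it stands. The module is installed in compiled form; this text tells all that it offers.
- The arm moves only by the tool move_arm, never from a script. Its argument "deltas" is text: rows parted by semicolons, each of 6 numbers parted by spaces: the shift along the tool's x, y, z in cm, then the turn, a rotation vector about the tool's x, y, z in rad. A call has 1 to 12 rows; each row shifts and turns the commanded pose from where the row before left it, along the tool's axes as they then stand; what a row does not reach is not made up. A row lasts 1/8 s, in which the tool goes at most 62.5 mm and 10.7 degrees, less where a joint would pass 70% of its speed; a pose out of reach is approached as far as the arm can. A call is refused whole if a number of a shift passes 6.25 or a number of a turn 0.188, either way. A call with a gripper value outside its range is refused whole. "grip" is the finger opening in cm, from 0 to 8.54, set as the call begins (left out, the last holds). The fingers move at their own pace and stop on an object; the grip force is fixed at half the most. Time passes only in rows, so rows that do not move let the fingers close. It gives the time, the measured TCP pose, the force and the opening at its end, in the units of the state.
- telemetry.read_state(): the state, without advancing time (a new reading comes with each control period).
- eyes.get_image(name): name is "side" or "top"; returns a dict with "pixels" (384x512x3 uint8, blue, green, red), "range_z" (384x512 float32, mm along the optical axis (not along the pixel's ray), 0 where there is no reading), "fx", "fy", "cx", "cy" (pixels), "origin" and "orientation" of the camera in the world. Camera axes: x right, y up, looking along -z (the intrinsics and any distortion apply to the point x, -y, -z); pixel columns grow to the right and rows downward; lengths in mm; the calibration is good to about 2 mm. A picture is of the moment at which its call begins.
- arm.job_done(): hands the job in, once; it reports no verdict.
Trained networks look in a picture, given as the dict that the camera call returned (one of the last four; its "shot" number tells which), for a name from the list of things; names that differ only in an ending like _2 or _b are one class to them, and where a whole thing is asked for, a point or a joint stands for the part that bears it (a point fixed in the world has none). Each returns a list of dicts, best first, with "p" (0 to 1); they miss things now and then, are a little off and sometimes report something else, mostly with a low value. They report only what shows in the picture. A call takes as long as a camera call.
- eyes.boxes_of(picture, name): "point" ([x, y, z] in mm, in world coordinates, good to about 4 mm: the middle of the surface that is visible of it).
The state is a dict: "clock": time; "joints": joint angles; "joint_vel": joint speeds; "joint_efforts": joint torques, N m; "position": TCP position; "ee_rot": TCP orientation; "contact_force": force on the tool from outside, world axes, zero at the start; "wrist_torque": the same for the moment, N m; "gripper_width": finger opening in mm.
Only numpy, scipy, OpenCV 4.12 (cv2) and the standard library are available. Lean on these libraries where they do the work, as an engineer would, in place of code of your own. Each camera call takes 0.05 s, during which the arm holds its last target.

## Working session

There is one attempt and no reset: what is moved stays moved. The work goes in short steps, Python scripts to look and compute and a tool call to move; the robot and the scene stay as the last step left them, time stands still between calls to the robot, and variables do not carry over. Pictures are saved under pics/ and viewed, and the job is handed in when it is done.

Besides the shell and the picture viewer there is one more tool, called after ">>>" by a JSON object that holds its "name" and its "arguments", one argument or row to a line. move_arm: Moves the arm, as the interface text tells. Its arguments: {"type":"object","properties":{"deltas":{"type":"string"},"grip":{"type":"number"}},"required":["deltas"]}

```bash
mkdir -p pics
cat > h.py <<'E'
import numpy as np, cv2
from scipy.spatial.transform import Rotation as R
from bench import telemetry, eyes, arm
def snap(n,f):
    p=eyes.get_image(n); cv2.imwrite('pics/'+f,p['pixels']); return p
def world(p,u,v):
    z=p['range_z'][int(v),int(u)]
    c=np.array([(u-p['cx'])/p['fx']*z,-(v-p['cy'])/p['fy']*z,-z])
    return np.array(p['origin'])+R.from_quat(p['orientation']).apply(c)
def cloud(p):
    z=p['range_z']; v,u=np.mgrid[:z.shape[0],:z.shape[1]]
    c=np.stack([(u-p['cx'])/p['fx']*z,-(v-p['cy'])/p['fy']*z,-z],-1)
    return (c.reshape(-1,3)@R.from_quat(p['orientation']).as_matrix().T+np.array(p['origin'])).reshape(z.shape+(3,))
E
python3 - <<'E'
from h import *
np.set_printoptions(precision=1,suppress=True)
s=telemetry.read_state(); print(s)
for n in ('top','side'):
    p=snap(n,n+'0.png'); print(n,[k for k in p],p['origin'],p['orientation'],p['fx'],p.get('dist'))
    for nm in ('test_rig','valve_axis','valve_grip','pad_top','lever_pivot','paste_can','union_nut_0','register_0','strainer_0','tape_roll','spanner'):
        try: print(nm,[(np.array(b['point']),round(b['p'],2)) for b in eyes.boxes_of(p,nm)][:3])
        except Exception as e: print(nm,e)
E
```

```text
{'clock': 0.0, 'joints': array([-1. ,  0.4,  0. , -0. , -1.2, -0.3]), 'joint_vel': array([-0.,  0., -0.,  0., -0.,  0.]), 'joint_efforts': array([  0. , -39.2,  18.8,   4.2,  -0. ,  -0. ]), 'position': array([ 188.6, -595.3,  230.2]), 'ee_rot': array([-0.2,  1. ,  0. , -0. ]), 'contact_force': array([ 0.6,  0.4, -0.1]), 'wrist_torque': array([-0., -0.,  0.]), 'gripper_width': 85.4389286569285}
top ['pixels', 'range_z', 'fx', 'fy', 'cx', 'cy', 'origin', 'orientation', 'shot'] [ 210.3 -108.6 1996.2] [-0.   0.1  0.7 -0.7] 490.0964988965081 None
test_rig [(array([513.2, -98.6,  72.7]), 0.93)]
valve_axis [(array([ 459.3, -301.7,  182.6]), 0.41)]
valve_grip [(array([ 470.2, -297. ,  184.7]), 0.47)]
pad_top [(array([540.7,  89.7, 194.7]), 0.5)]
lever_pivot [(array([512.9, -94.7,  72. ]), 0.76)]
paste_can [(array([726.4, 237.5,  12. ]), 0.74), (array([ 724. , -287.4,   54.7]), 0.48)]
union_nut_0 [(array([ 466.6, -300.5,  182.5]), 0.54)]
register_0 [(array([ 490.1, -471.9,   46.3]), 0.62), (array([ 540.5, -552.9,   48.3]), 0.46)]
strainer_0 [(array([ 374.3, -382.3,   40.5]), 0.61), (array([ 7
[... 355 characters left out ...]
_grip [(array([ 466.5, -309.7,  180. ]), 0.71), (array([ 721.4, -303.9,   50. ]), 0.28)]
pad_top [(array([545.9,  55.6, 177.9]), 0.47)]
lever_pivot [(array([ 504.9, -299.7,   70.5]), 0.91)]
paste_can [(array([ 720.6, -302.7,   52.1]), 0.97)]
union_nut_0 [(array([ 339.9, -311.9,   18.6]), 0.6), (array([ 370.3, -399.2,   25.8]), 0.29)]
register_0 [(array([ 489.3, -487.5,   45.5]), 0.81), (array([ 542.5, -568.4,   42.8]), 0.74), (array([ 462. , -309. ,  179.9]), 0.43)]
strainer_0 [(array([ 375.2, -401.4,   30.4]), 0.6), (array([ 542.1, -567.4,   44.2]), 0.17)]
tape_roll [(array([542.7,  56.9, 179.9]), 0.67), (array([ 689.5, -209.8,   13.7]), 0.49)]
spanner [(array([667.6, 238. ,   7.3]), 0.55)]
```

View pics/top0.png

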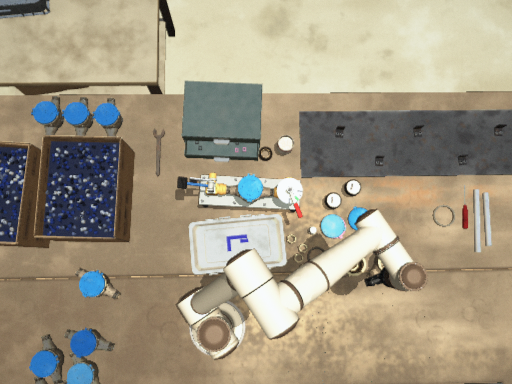

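View pics/side0.png

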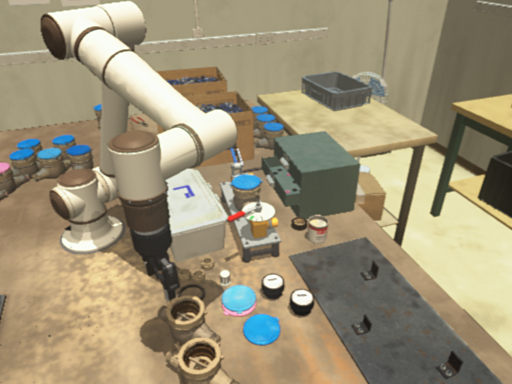

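Run:
```python
from h import *
np.set_printoptions(precision=1,suppress=True)
for n in ('top','side'):
    p=eyes.get_image(n); W=cloud(p); hsv=cv2.cvtColor(p['pixels'],cv2.COLOR_BGR2HSV)
    H,S,V=[hsv[...,i].astype(int) for i in range(3)]
    def rep(nm,m):
        P=W[m]; 
        if len(P)<4: print(n,nm,len(P));return
        c=np.median(P,0); e=np.linalg.svd(P[:,:2]-P[:,:2].mean(0),full_matrices=False)[2][0]
        vu=np.argwhere(m).mean(0)
        print(n,nm,len(P),'px',vu[::-1],'med',c,'mean',P.mean(0),'min',P.min(0),'max',P.max(0),'ang',np.arctan2(e[1],e[0]))
    z=W[...,2]; x=W[...,0]; y=W[...,1]
    rig=(x>350)&(x<680)&(y>-380)&(y<150)
    red=((H<10)|(H>170))&(S>120)&(V>80)
    rep('redgrip',red&rig&(z>165)&(z<200)&(y<-200))
    rep('greenmark',(H>40)&(H<85)&(S>90)&rig&(z>140)&(y<-100))
    rep('disc',(S<50)&(V>170)&rig&(z>150)&(z<170)&(y<-180))
    rep('blue',(H>95)&(H<130)&(S>100)&rig&(z>165))
    rep('pad',(V<70)&rig&(z>170)&(z<225)&(y>0))
    rep('plate',rig&(z>66)&(z<78))
    m=(rig&(z>66)&(z<78))
    print(cv2.minAreaRect(W[m][:,:2].astype(np.float32)))
```

```text
top redgrip 60 px [297.7 210.1] med [ 436.9 -312.4  182.4] mean [ 436.7 -311.8  182.7] min [ 411.3 -324.3  174.3] max [ 463.3 -298.3  194. ] ang -2.807195999650584
top greenmark 5 px [296.2 197.8] med [ 486.2 -309.6  158.2] mean [ 486.8 -310.3  158.9] min [ 482.5 -313.5  153.8] max [ 490.8 -306.4  164.9] ang -2.389000525489113
top disc 590 px [283.7 199.3] med [ 505.4 -266.   158.7] mean [ 482.3 -262.6  158.6] min [ 350.7 -333.4  150. ] max [ 565.1 -181.3  170. ] ang 2.6464255370272562
top blue 548 px [244.5 187. ] med [ 530.5 -130.9  181.1] mean [ 527.2 -114.3  181.2] min [ 474.6 -180.4  165.1] max [576.9 100.  199.2] ang 1.4911270799628775
top pad 114 px [183.6 182.3] med [545.8 113.6 202.6] mean [544.7 110.9 200.7] min [523.2  66.9 174.8] max [563.9 131.6 215.1] ang -1.2810499092319616
top plate 1097 px [241.8 192.9] med [502.4 -81.3  72.1] mean [ 523.  -103.7   72.1] min [ 455.8 -334.    66. ] max [680.  109.4  78. ] ang 1.438113502056025
((575.7879638671875, -110.92808532714844), (452.7412414550781, 213.99241638183594), 85.96534729003906)
side redgrip 92 px [235.7 216.1] med [ 4
[... 330 characters left out ...]
98.1 -269.8  159. ] mean [ 469.1 -265.   157.8] min [ 350.1 -338.5  150.1] max [ 565.9 -180.3  164.5] ang -0.5339861375869692
side blue 377 px [244.7 178.9] med [ 528.4 -137.7  181.2] mean [ 525.8 -120.1  181.4] min [ 474.5 -187.2  167. ] max [575.1 101.2 195.5] ang -1.6530638792106904
side pad 7 px [234.7 149.3] med [553.5  93.5 195.2] mean [553.3  87.2 191.4] min [549.7  69.4 180. ] max [556.5  99.6 200.7] ang -1.5847862059948759
side plate 1050 px [246.8 222.8] med [ 490.1 -252.9   72.1] mean [ 499.6 -211.8   72.1] min [ 352.9 -344.1   66.1] max [677.7 109.7  78. ] ang -1.598339090037038
((558.1854248046875, -110.98309326171875), (494.5477294921875, 268.66973876953125), 67.06655883789062)
```

Run:
```python
from h import *
np.set_printoptions(precision=3,suppress=True)
s=telemetry.read_state(); print(R.from_quat(s['ee_rot']).as_matrix(), s['position'])
for n in ('top','side'):
    p=eyes.get_image(n); W=cloud(p); px=p['pixels']
    hsv=cv2.cvtColor(px,cv2.COLOR_BGR2HSV).astype(int)
    H,S,V=hsv[...,0],hsv[...,1],hsv[...,2]
    x,y,z=W[...,0],W[...,1],W[...,2]
    for nm,cx,cy,rr,zz,m0 in (('disc',514,-289,62,(150,166),V>120),('lid',525,-140,60,(172,192),(H>90)&(S>90))):
        m=(np.hypot(x-cx,y-cy)<rr)&(z>zz[0])&(z<zz[1])&m0
        c,r=cv2.minEnclosingCircle(W[m][:,:2].astype(np.float32)); print(n,nm,m.sum(),c,r,W[m].mean(0))
    np.set_printoptions(precision=0,suppress=True,linewidth=200)
    if n=='top':
        # height map 25mm cells
        print('cols y', np.arange(250,-450,-35))
        for xx in range(250,760,35):
            print(xx,[int(z[(abs(x-xx)<18)&(abs(y-yy)<18)].max(initial=-1)) for yy in range(250,-450,-35)])
    c=px[150:240,165:325] if n=='top' else px[135:265,170:340]
    cv2.imwrite(f'pics/{n}0z.png',cv2.resize(c,None,fx=4.5,fy=4.5,interpolation=cv2.INTER_CUBIC))
```

```text
[[-0.953 -0.302 -0.   ]
 [-0.302  0.953  0.   ]
 [ 0.     0.    -1.   ]] [ 188.771 -595.777  231.288]
top disc 403 (516.8763427734375, -284.3525695800781) 50.39470291137695 [ 518.395 -283.133  159.523]
top lid 478 (525.72802734375, -136.8462371826172) 52.43085861206055 [ 525.988 -134.67   181.15 ]
cols y [ 250  215  180  145  110   75   40    5  -30  -65 -100 -135 -170 -205 -240 -275 -310 -345 -380 -415]
250 [10, 8, 9, 9, 11, 160, 164, 166, 163, 734, 741, 736, 712, 161, 158, 652, 658, 658, 645, 628]
285 [11, 14, 11, 13, 135, 163, 164, 162, 161, 161, 714, 719, 162, 165, 162, 138, 29, 625, 627, 621]
320 [18, 8, 10, 20, 138, 160, 166, 163, 160, 162, 161, 162, 162, 161, 160, 142, 27, 35, 23, 595]
355 [10, 13, 14, 11, 140, 166, 171, 160, 164, 160, 161, 163, 161, 165, 163, 138, 34, 14, 39, 20]
390 [10, 12, 15, 10, 144, 164, 164, 165, 169, 164, 163, 162, 165, 169, 161, 11, 9, 14, 44, 29]
425 [12, 16, 13, 16, 7, 130, 140, 141, 144, 144, 146, 143, 153, 161, 150, 7, 192, 10, 14, 20]
460 [12, 13, 10, 11, 15, 10, 11, 10, 77, 78, 81, 192, 80, 86, 84, 175, 189, 73, 8, 9]
495 [14, 14, 12, 16, 12, 8
[... 200 characters left out ...]
, 175, 132, 111, 190, 193, 188, 92, 168, 173, 167, 80, 10, 10]
600 [11, 12, 8, 14, 10, 77, 122, 125, 89, 82, 75, 173, 72, 70, 18, 14, 9, 23, 24, 24]
635 [16, 16, 10, 10, 12, 15, 10, 110, 114, 109, 12, 13, 11, 10, 10, 9, 10, 22, 28, 22]
670 [20, 16, 10, 13, 130, 136, 135, 135, 137, 133, 134, 138, 129, 25, 21, 11, 13, 25, 23, 25]
705 [18, 13, 11, 16, 210, 210, 208, 203, 207, 209, 206, 210, 207, 32, 75, 77, 76, 23, 27, 21]
740 [18, 13, 11, 11, 212, 211, 211, 214, 210, 210, 209, 210, 207, 22, 77, 80, 74, 23, 24, 22]
side disc 381 (517.7496948242188, -286.4619140625) 53.113956451416016 [ 518. -297.  160.]
side lid 342 (524.6697387695312, -137.70957946777344) 50.786643981933594 [ 524. -141.  181.]
```

View pics/top0z.png

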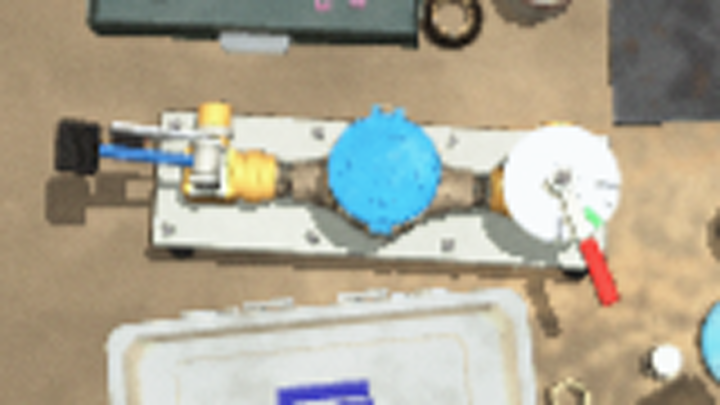

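View pics/side0z.png

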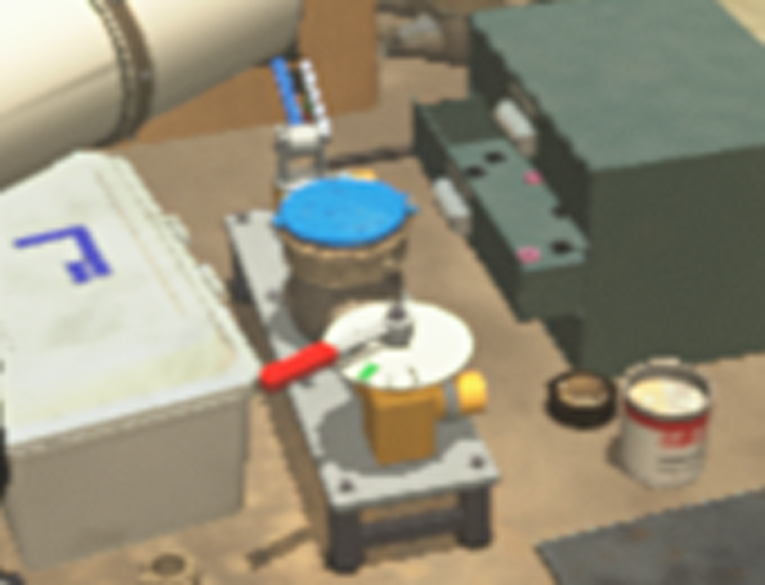

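>>> {"name": "move_arm", "arguments": {
  "deltas": "-2 1.5 0 0 0 0; -4 2.9 0 0 0 0; -4 2.9 0 0 0 0; -4 2.9 0 0 0 0; -4 2.9 0 0 0 0; -4 2.9 0 0 0 0; -4 2.9 0 0 0 0; -4 2.9 0 0 0 0; -2.6 1.4 0 0 0 -0.05; 0 0 0 0 0 -0.13; 0 0 0 0 0 -0.13; 0 0 0 0 0 -0.075",
  "grip": 0
}}

```text
clock: 2.9
position: [429.6, -276.0, 231.4]
ee_rot: [-0.341, 0.94, -0.0, 0.0]
contact_force: [0.0, 0.4, -0.2]
gripper_width: -0.3
```

```bash
cat > st.py <<'E'
from h import *
import sys
np.set_printoptions(precision=3,suppress=True)
s=telemetry.read_state(); print(s['clock'],s['position'],s['contact_force'],s['gripper_width']); print(R.from_quat(s['ee_rot']).as_matrix())
t=sys.argv[1]
p=snap('top',t+'t.png');q=snap('side',t+'s.png')
a=cv2.resize(p['pixels'][150:240,165:325],None,fx=4.5,fy=4.5,interpolation=cv2.INTER_CUBIC)
b=cv2.resize(q['pixels'][120:270,170:340],(400,353),interpolation=cv2.INTER_CUBIC)
cv2.imwrite(f'pics/{t}tz.png',a);cv2.imwrite(f'pics/{t}sz.png',cv2.resize(b,None,fx=1.5,fy=1.5))
E
python3 st.py a
```

```text
2.9 [ 429.604 -275.991  231.437] [ 0.041  0.43  -0.168] -0.29624660255561847
[[-0.768 -0.64   0.   ]
 [-0.64   0.768 -0.   ]
 [-0.    -0.    -1.   ]]
```

View pics/asz.png

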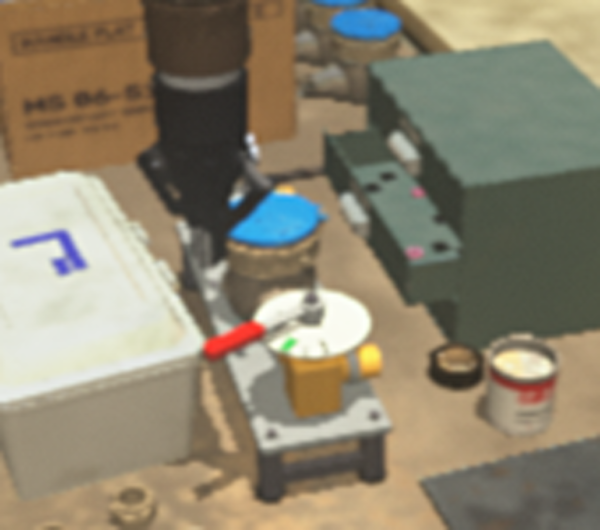

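View pics/atz.png

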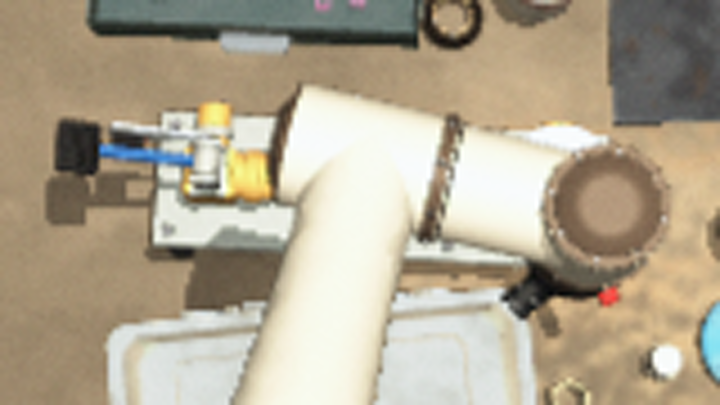

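>>> {"name": "move_arm", "arguments": {
  "deltas": "0 0 2 0 0 0; 0 0 2 0 0 0; 0 0 1.3 0 0 0; 0 0 1 0 0 0; 0 0 0 0 0 0"
}}

```text
clock: 3.62
position: [429.3, -276.1, 167.8]
ee_rot: [-0.339, 0.941, 0.0, -0.0]
contact_force: [0.4, 0.1, 0.1]
gripper_width: -0.2
```

```bash
python3 st.py b
```

```text
3.625 [ 429.26  -276.137  167.835] [0.364 0.058 0.141] -0.20861504699176506
[[-0.77  -0.638 -0.001]
 [-0.638  0.77   0.   ]
 [ 0.001  0.001 -1.   ]]
```

View pics/bsz.png

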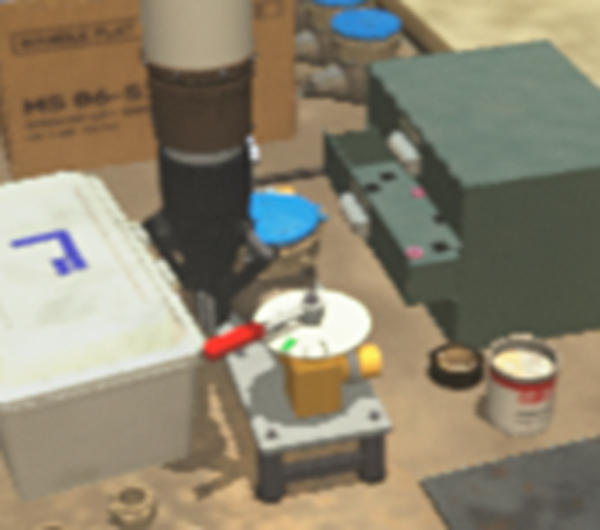

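>>> {"name": "move_arm", "arguments": {
  "deltas": "0.3 -0.6 0 0 0 0; 0.3 -0.6 0 0 0 0; 0.3 -0.6 0 0 0 0; 0.2 -0.6 0 0 0 0; 0.2 -0.6 0 0 0 0; 0.2 -0.5 0 0 0 0; 0 0 0 0 0 0"
}}

```text
clock: 4.6
position: [440.3, -313.2, 168.1]
ee_rot: [-0.339, 0.941, -0.0, -0.0]
contact_force: [-0.0, 0.3, -0.4]
gripper_width: -0.4
```

```bash
cat >> st.py <<'E'
for n,p in (('top',p),('side',q)):
    W=cloud(p); hsv=cv2.cvtColor(p['pixels'],cv2.COLOR_BGR2HSV).astype(int); H,S,V=hsv[...,0],hsv[...,1],hsv[...,2]
    x,y,z=W[...,0],W[...,1],W[...,2]
    m=((H<10)|(H>170))&(S>120)&(V>80)&(z>160)&(z<200)&(np.hypot(x-516,y+286)<130)
    P=W[m][:,:2]
    if len(P)>5:
        c=P.mean(0); e=np.linalg.svd(P-c,full_matrices=False)[2][0]; e=e if e[0]<0 else -e
        oy=-286 if n=='top' else -293
        print(n,len(P),c,'svd th',np.arctan2(e[1],e[0])+3.2136,'pos th',(np.arctan2(c[1]-oy,c[0]-515)+3.2136))
E
python3 st.py c
```

```text
4.6 [ 440.347 -313.205  168.124] [-0.032  0.263 -0.387] -0.4123699000664407
[[-0.77  -0.638 -0.   ]
 [-0.638  0.77  -0.   ]
 [ 0.    -0.    -1.   ]]
side 89 [ 445.536 -340.37 ] svd th 0.7107450973790064 pos th 0.6705040464047443
```

View pics/csz.png

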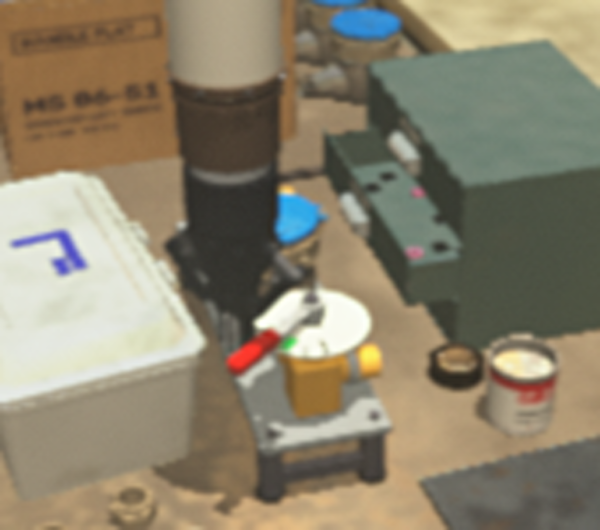

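>>> {"name": "move_arm", "arguments": {
  "deltas": "0.2 -0.3 0 0 0 0; 0.1 -0.35 0 0 0 0; 0 0 0 0 0 0; 0 0.6 0 0 0 0; 0 0.8 0 0 0 0; 0 0.6 0 0 0 0; 0 0 0 0 0 0"
}}

```text
clock: 5.58
position: [429.0, -303.8, 168.6]
ee_rot: [-0.339, 0.941, -0.0, 0.0]
contact_force: [-0.1, -0.2, 0.0]
gripper_width: 0.1
```

```bash
python3 st.py d
```

```text
5.575 [ 429.017 -303.824  168.588] [-0.068 -0.189  0.031] 0.06686172022304318
[[-0.77  -0.638  0.   ]
 [-0.638  0.77  -0.   ]
 [-0.    -0.    -1.   ]]
side 76 [ 449.533 -346.88 ] svd th 0.7452929116951066 pos th 0.7606230600185273
```

View pics/dsz.png

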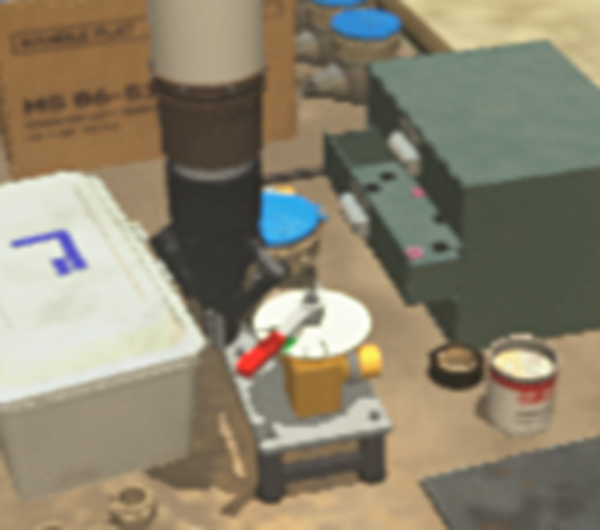

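>>> {"name": "move_arm", "arguments": {
  "deltas": "0 0 -2 0 0 0; 0 0 -4 0 0 0; 0 0 -4 0 0 0; -3 2.1 0 0 0 0; -4.5 3.15 0 0 0 0; -4.5 3.15 0 0 0 0; -4.5 3.15 0 0 0 0; -4.5 3.15 0 0 0 0; -4.5 3.15 0 0 0 0; -4.5 3.15 0 0 0 0; -3 2.1 0 0 0 0; -2.9 2.1 0 0 0 0"
}}

```text
clock: 7.18
position: [545.4, 120.5, 268.2]
ee_rot: [-0.339, 0.941, -0.0, -0.0]
contact_force: [-0.0, 0.2, 0.2]
gripper_width: 0.2
```

```bash
python3 st.py e; python3 -c "
from h import *
print(telemetry.read_state()['joints'])"
```

```text
7.175 [545.433 120.484 268.195] [-0.039  0.179  0.172] 0.16975308128047284
[[-0.77  -0.638  0.   ]
 [-0.638  0.77  -0.   ]
 [ 0.    -0.    -1.   ]]
top 65 [ 453.429 -337.163] svd th 0.7656054171503381 pos th 0.7653463161551488
side 80 [ 450.158 -346.344] svd th 0.7493471352159529 pos th 0.7604231488692483
[ 5.08989634e-01  2.48787534e-01 -9.63734853e-02 -7.50229252e-05
 -1.22559205e+00 -1.38464818e+00]
```

View pics/etz.png

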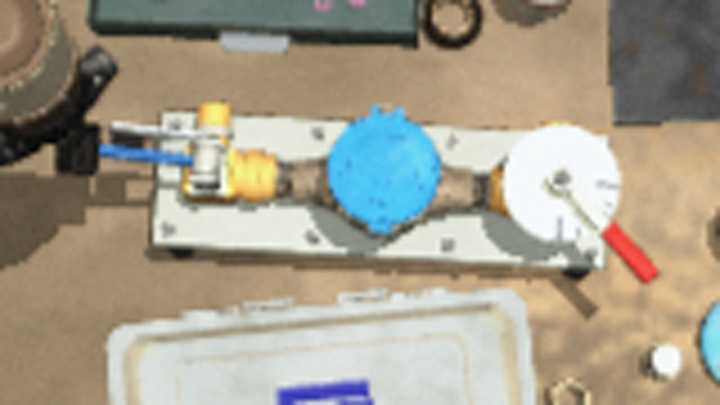

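>>> {"name": "move_arm", "arguments": {
  "deltas": "0 0 1 0 0 -0.13; 0 0 1 0 0 -0.14; 0 0 1 0 0 -0.14; 0 0 1 0 0 -0.14; 0 0 0.4 0 0 -0.13; 0 0 0 0 0 -0.13; 0 0 0 0 0 0"
}}

```text
clock: 8.15
position: [545.0, 118.2, 224.3]
ee_rot: [-0.682, 0.732, -0.0, -0.0]
contact_force: [0.2, -0.0, -0.0]
gripper_width: 0.1
```

```bash
cat > st2.py <<'E'
from h import *
import sys
np.set_printoptions(precision=3,suppress=True)
s=telemetry.read_state(); print(s['clock'],s['position'],s['contact_force'],s['gripper_width']); print(R.from_quat(s['ee_rot']).as_matrix())
t=sys.argv[1]
p=snap('top',t+'t.png');q=snap('side',t+'s.png')
a=cv2.resize(p['pixels'][150:215,150:230],None,fx=5,fy=5,interpolation=cv2.INTER_CUBIC)
b=cv2.resize(q['pixels'][110:190,190:280],None,fx=5,fy=5,interpolation=cv2.INTER_CUBIC)
o=np.zeros((max(a.shape[0],b.shape[0]),800,3),np.uint8); a=a[:,:350]
o[:a.shape[0],:350]=a; o[:b.shape[0],350:]=b
cv2.imwrite(f'pics/{t}z.png',o)
W=cloud(p);hsv=cv2.cvtColor(p['pixels'],cv2.COLOR_BGR2HSV).astype(int)
m=(hsv[...,0]>95)&(hsv[...,0]<130)&(hsv[...,1]>110)&(W[...,1]>0)&(W[...,1]<110)&(W[...,2]>140)&(W[...,0]>500)&(W[...,0]<580)
P=W[m]; print('arm px',len(P)); 
if len(P)>6: print(np.polyfit(P[:,1],P[:,2],1),P.min(0),P.max(0), 'tilt',np.arctan(np.polyfit(P[:,1],P[:,2],1)[0]))
E
python3 st2.py f
```

```text
8.15 [545.043 118.22  224.302] [ 0.219 -0.005 -0.048] 0.13046579017262952
[[-0.071 -0.997 -0.   ]
 [-0.997  0.071 -0.   ]
 [ 0.     0.    -1.   ]]
arm px 52
[  0.331 160.692] [534.626  26.731 165.236] [548.379 100.142 196.438] tilt 0.3200115836214353
```

View pics/fz.png

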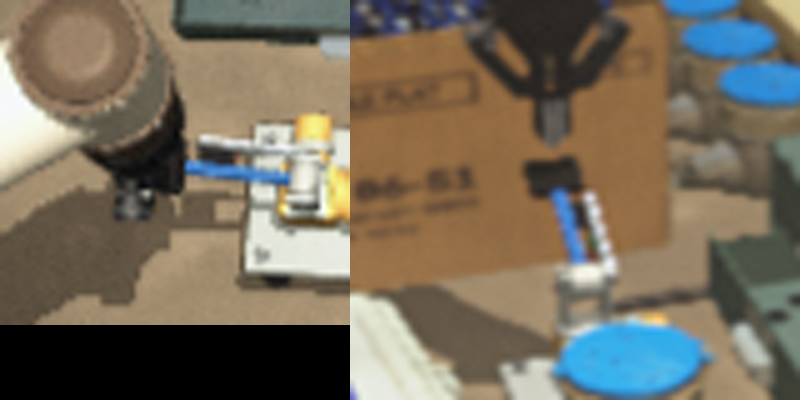

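>>> {"name": "move_arm", "arguments": {
  "deltas": "0 0 1 0 0 0; 0 0 0.8 0 0 0; 0 0 0.7 0 0 0; 0 0 0.7 0 0 0; 0 0 0 0 0 0"
}}

```text
clock: 8.88
position: [545.9, 119.5, 192.8]
ee_rot: [-0.682, 0.731, -0.0, 0.001]
contact_force: [0.9, 1.0, 4.1]
gripper_width: -0.0
```

```bash
python3 st2.py g
```

```text
8.875 [545.935 119.507 192.795] [0.945 1.002 4.073] -0.04952863723336582
[[-0.068 -0.998  0.002]
 [-0.998  0.068  0.001]
 [-0.001 -0.002 -1.   ]]
arm px 52
[  0.249 158.655] [534.748  27.013 159.093] [547.055 104.399 193.387] tilt 0.24406588287416592
```

View pics/gz.png

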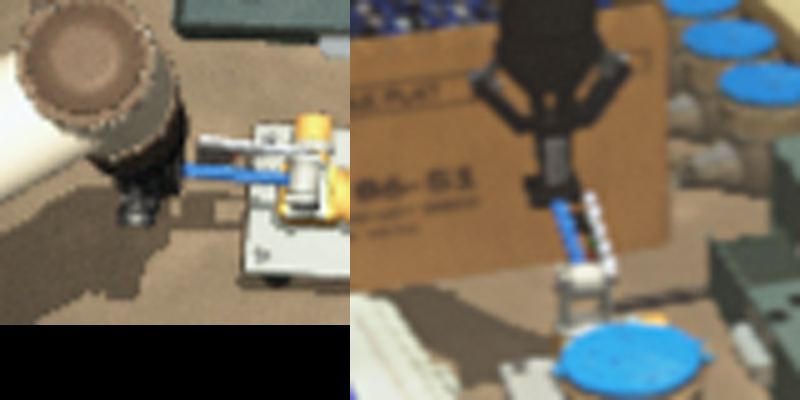

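>>> {"name": "move_arm", "arguments": {
  "deltas": "0 0 0.6 0 0 0; 0 0 0.6 0 0 0; 0 0 0.6 0 0 0; 0 0 0.6 0 0 0; 0 0 0 0 0 0; 0 0 0 0 0 0"
}}

```text
clock: 9.72
position: [546.6, 120.5, 170.0]
ee_rot: [-0.683, 0.731, -0.001, 0.003]
contact_force: [-1.1, 4.7, 6.9]
gripper_width: -0.2
```

```bash
python3 st2.py i;python3 st.py j|tail -2
```

```text
9.725 [546.634 120.518 170.024] [-1.148  4.746  6.893] -0.20090764459026825
[[-0.068 -0.998  0.005]
 [-0.998  0.068  0.003]
 [-0.003 -0.005 -1.   ]]
arm px 52
[  0.042 162.858] [534.835  28.017 154.072] [549.297 106.636 176.115] tilt 0.04235109535180019
top 65 [ 453.593 -337.298] svd th 0.7457376396865625 pos th 0.7679587869327538
side 79 [ 449.86  -346.617] svd th 0.7515680841666814 pos th 0.7606751647025298
```

View pics/iz.png

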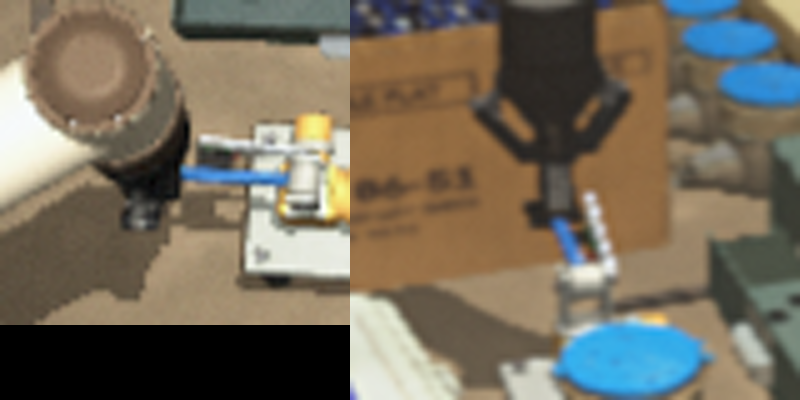

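>>> {"name": "move_arm", "arguments": {
  "deltas": "0 0 0.2 0 0 0; 0 0 0.1 0 0 0; 0 0 0 0 0 0; 0 0 0 0 0 0; 0 0 0 0 0 0; 0 0 0 0 0 0; 0 0 0 0 0 0; 0 0 0 0 0 0; 0 0 0 0 0 0; 0 0 0 0 0 0; 0 0 0 0 0 0; 0 0 0 0 0 0"
}}

```text
clock: 11.42
position: [546.7, 120.7, 167.3]
ee_rot: [-0.683, 0.731, -0.001, 0.003]
contact_force: [-1.0, 6.0, 9.0]
gripper_width: 0.3
```

>>> {"name": "move_arm", "arguments": {
  "deltas": "0 0 0 0 0 0; 0 0 0 0 0 0; 0 0 0 0 0 0; 0 0 0 0 0 0; 0 0 0 0 0 0; 0 0 0 0 0 0; 0 0 0 0 0 0; 0 0 0 0 0 0; 0 0 0 0 0 0; 0 0 0 0 0 0; 0 0 0 0 0 0; 0 0 0 0 0 0"
}}

```text
clock: 12.92
position: [546.7, 120.7, 167.3]
ee_rot: [-0.683, 0.731, -0.001, 0.003]
contact_force: [-2.1, 5.3, 8.8]
gripper_width: 0.3
```

>>> {"name": "move_arm", "arguments": {
  "deltas": "0 0 0 0 0 0; 0 0 0 0 0 0; 0 0 0 0 0 0; 0 0 0 0 0 0; 0 0 0 0 0 0; 0 0 0 0 0 0; 0 0 0 0 0 0; 0 0 0 0 0 0; 0 0 0 0 0 0; 0 0 0 0 0 0; 0 0 0 0 0 0; 0 0 0 0 0 0"
}}

```text
clock: 14.42
position: [546.7, 120.7, 167.3]
ee_rot: [-0.683, 0.731, -0.001, 0.003]
contact_force: [-1.7, 4.8, 8.8]
gripper_width: -0.1
```

```bash
python3 st2.py k;python3 st.py l|tail -2
```

```text
14.425 [546.681 120.715 167.335] [-1.735  4.795  8.801] -0.08177186932087906
[[-0.068 -0.998  0.005]
 [-0.998  0.068  0.003]
 [-0.004 -0.005 -1.   ]]
arm px 50
[ -0.009 165.431] [535.298  26.841 155.528] [549.179 106.25  174.899] tilt -0.009403108666555204
top 65 [ 453.49  -337.212] svd th 0.7573198313070084 pos th 0.7662982498452862
side 80 [ 450.069 -346.64 ] svd th 0.7493065287355463 pos th 0.762466713558283
```

View pics/kz.png

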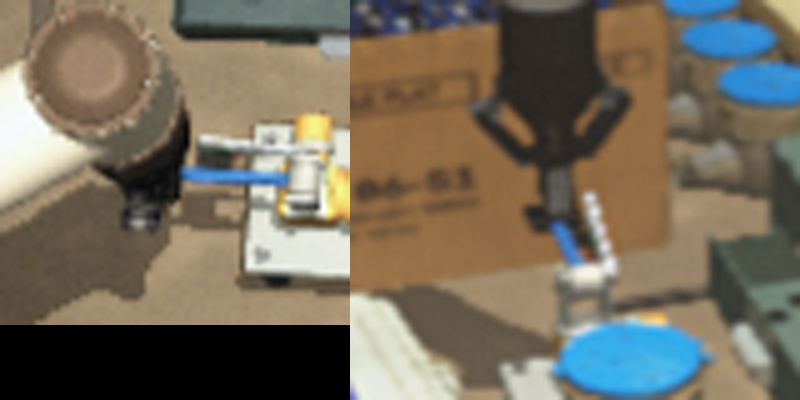

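View pics/ltz.png

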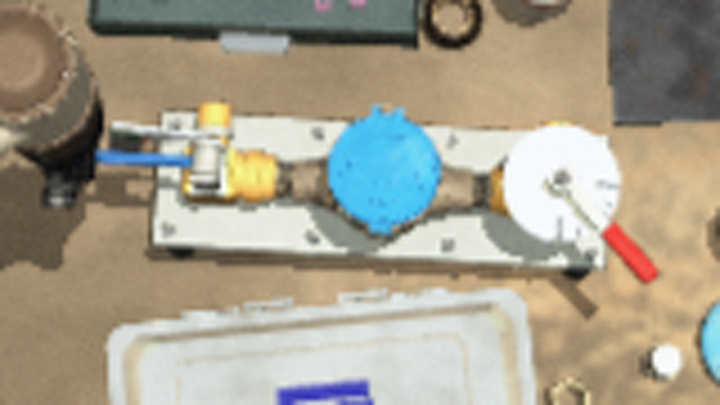

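Lever level (travel about 0.33–0.34 rad), held steady for over 4 s at about 9 N; valve at about 0.76 rad with the green mark covered by the handle.

```bash
python3 -c "
from bench import arm
print(arm.job_done())"
```

```text
the job is handed in; nothing more can be done
None
```

I set the inlet valve to half open, let go of it, then pressed the outlet lever into the green and held it. I handed the job in still holding it, and the hand-in reports no verdict.

- **Valve:** I pushed the red handle with the closed fingers until it covered the green mark, then backed the fingers clear. The last measurements gave 0.75 to 0.77 rad from both cameras, against a target of 0.785 ± 0.13.
- **Lever:** At hand-in the arm was level to within 0.01 rad, so its travel was about 0.34 rad, close to the middle of the green. I held it steady for more than 4 s at about 9 N downward, never near the bottom stop. There was also a sideways force of about 5 N, from the fingers rubbing on the pad as it swung outward.
- **Time:** The job took about 14.5 s of the 46 s allowed.
- **Loose things:** The fingers never came near them and I saw none moved in the pictures, but I did not measure their final positions.
- **Disagreement between cameras:** The side view put the red grip 7 to 9 mm further towards −y than the top view did. I allowed for this in the angles, and it did not affect the result.

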